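# Set the filter cell to its mark and hold the dead-man lever

### The job

Seat the blue filter cell in the round recess of the aluminium block, upright and flat on its floor, with the white pointer facing the yellow mark, and let go of it. Then press the red pad of the dead-man lever down to its middle position (the lever's white needle in the green band, about 13 mm down at the pad), never on to the bottom where it trips, and keep it there: the program finishes while the robot still holds the lever pressed, the cell still in place. Leave the orange cell, the timer, the tape roll and the vial where they are.

Things in the scene. Friction and masses are not known exactly. Their poses are not given: they have to be found in the camera images.
- blue_cell_mid (a point): Centre (half-way up) of the loose blue round filter cell, 120 g, 46 mm tall, standing upright. Lower 7 mm: flange 48 mm across; from 9 mm up: smooth grip 36 mm across. A white pointer bar, 6 mm wide, 12 to 18 mm above the underside, sticks out along the cell's -x to 34 mm from its axis; grip across the cell's y to clear it. A white line on the dark top points the same way. z is up.
- blue_cell_tip (a point): Outer end of the blue cell's white pointer: 34 mm from the cell's axis along its -x, 15 mm above its underside.
- orange_cell_mid (a point): Centre of the orange filter cell, same shape and size; not used, leave it standing.
- nest_floor (a point): Centre of the floor of the round recess in the fixed aluminium block (100 x 100 mm, 20 mm tall). The recess is 51 mm across, chamfered, 8 mm deep, its floor 12 mm above the bench; no key, a cell sits in it at any turn. Axes are the block's: the yellow mark is on its -x side, z is up. A cell set right has its axes parallel to these.
- nest_mark (a point): Where the pointer's end of a well set, seated cell lies, just inside the yellow mark: 34 mm from the recess axis along the block's -x, 27 mm above the bench. The mark is a flat bar 9 mm wide on the block's top, running radially from 37 mm to the block's edge, 50 mm from the axis, and on down the edge.
- lever_pad (a point): Middle of the top of the red pad (44 mm along x, 36 mm wide) at the lever's end; moves with it. Released it is about 76 mm above the bench, the lever rising 0.25 rad towards it. Hinge: 90 mm away along the point's +x, 48 mm above the bench, on a fixed grey box 124 x 64 x 26 mm. A black gauge plate with green band, top 70 mm above the bench, stands on the +y side, 40 mm nearer the hinge.
- deadman (a joint): Lever angle, rad: 0 released, grows as the pad is pressed down, stop at 0.30 (27 mm at the pad). Middle position, green band: 0.10 to 0.20 (9 to 18 mm down at the pad). Trips beyond 0.24 (21 mm). Spring: about 3 N down on the pad starts it, 6 N at 0.10, 7.5 N at 0.15, 9 N at 0.20, 10 N at 0.24; it springs back when let go.
- the_timer: White kitchen-style lab timer, 66 x 66 x 20 mm, loose on the bench; origin under its centre. Leave it.
- tape: Roll of tan masking tape, 68 mm across, 18 mm tall, loose, lying flat; origin under its centre. Leave it.
- the_vial: Small glass vial with white cap, 23 mm across, 50 mm tall, loose, standing; origin under its centre. Leave it.
Mind the look-alikes: they are no part of the job. Leave any turquoise look-alike of the part that bears blue_cell_mid alone.

How it is judged (in metres and radians):
On the way, in this order (a step that is already met when the one before it is completed fails the run):
1. the blue cell sits flat in the recess, pointer at the yellow mark, let go (horizontal distance between blue_cell_mid and nest_floor below 0.004 m and z of blue_cell_mid in the frame of nest_floor below 0.025 m and angle between blue_cell_mid's own z axis and vertical below 0.08 rad and horizontal distance between blue_cell_tip and nest_mark below 0.007 m and distance between the grasp point and blue_cell_mid above 0.04 m and value of joint deadman below 0.05 rad), for 0.2 s.
2. the robot presses the lever to its middle position (value of joint deadman between 0.1 and 0.2 rad and contact force between any of the fingers, the arm and deadman above 3 N), for 0.5 s.
At the end, for the whole second after the job is handed in: The robot holds the lever between 0.10 and 0.20 rad, pushing on it with more than 3 N, while the blue cell sits released in the recess: within 4 mm of its axis, within 2 mm of its floor, upright within 0.08 rad, end of the pointer within 7 mm of its place at the mark (about 12 degrees) (all of step 2 and horizontal distance between blue_cell_mid and nest_floor below 0.004 m and z of blue_cell_mid in the frame of nest_floor below 0.025 m and angle between blue_cell_mid's own z axis and vertical below 0.08 rad and horizontal distance between blue_cell_tip and nest_mark below 0.007 m); the arm keeps its last pose, push and grip.
It fails at once if the lever is pressed past its middle and trips (value of joint deadman above 0.24 rad).
It fails at once if a bystander is moved by more than 20 mm or the orange cell is tipped (distance of any of orange_cell_mid, the_timer, tape, the_vial from where it was at the start of the episode above 0.02 m or angle between orange_cell_mid's own z axis and vertical above 0.5 rad).
It also fails if it takes over 48 s, if anything falls off the work surface, if the arm or the gripper's body presses on something with over 40 N, if the wrist force passes 120 N, or if a joint passes its speed limit or range.

### The arm

A 6-joint arm with a two-finger parallel gripper is mounted at the origin on a cart in front of the work surface, level with it; the furniture and walls round the work are solid. World frame = base frame: x ahead of the robot, y to its left, z up, the work surface at z = 0. Lengths are in mm, angles in rad, forces in N, time in s.
With the tool pointing down it reaches from about 350 to 875 mm from the base axis. Payload 4.2 kg.
Tool frame: the origin (TCP) lies between the finger pads; the fingertips stand 11 mm ahead of it and the grasp point (between the pads) lies 8 mm behind it; z points along the fingers, y is the direction in which the jaws open and shut (so a half turn about z gives the same grasp; the last joint's range is limited). The gripper opens to 85 mm and grips with 20 to 120 N. Pads are 22 mm wide; open, the fingers measure 114 mm over their backs; the gripper's body (76 mm by 85 mm) begins 54 mm behind the grasp point. The pads swing forward as they close: fully open they stand 13 mm farther back than shut.
Start: joints at [1.498, 0.385, 0.008, 0, -1.194, -0.259], TCP at [203.558, 590.9, 242.312] pointing down, gripper open.
Joint ranges: [-3.14, 3.14], [-1.21, 2.06], [-1.07, 1.41], [-3.16, 2.05], [-2.99, -0.16], [-3.1, 3.1]. Speed limits (rad/s): [2.79, 2.79, 3.14, 3.14, 3.14, 3.14].

### API

Orientations are given as a unit quaternion [x, y, z, w].
In Python, from bench import * gives the robot as it stands.
- The arm moves only by the tool servo_tool, never from a script. Its argument "rows" is a list of rows, each a list of 7 numbers: the opening, from 0 (shut) to 1 (fully open), then the shift along the tool's x, y, z in cm, then the turn, a rotation vector about the tool's x, y, z in degrees. A call has 1 to 12 rows; each row shifts and turns the commanded pose from where the row before left it, along the tool's axes as they then stand; what a row does not reach is not made up. A row lasts 1/10 s, in which the tool goes at most 50 mm and 8.59 degrees, less where a joint would pass 70% of its speed; a pose out of reach is approached as far as the arm can. A call is refused whole if a number of a shift passes 5 or a number of a turn 8.59, either way. A call with a gripper value outside its range is refused whole. The fingers move at their own pace and stop on an object; the grip force is fixed at half the most. Time passes only in rows, so rows that do not move let the fingers close. It gives the time, the measured TCP pose, the force and the opening at its end, in the units of the state.
- read_state(): the state, without advancing time (a new reading comes with each control period).
- get_image(name): name is "scene" or "top" or "wrist"; returns a dict with "image" (480x640x3 uint8, red, green, blue), "mtx" (3x3 intrinsics, pixels), "extrinsics" (4x4, takes a point from camera to world coordinates). Camera axes: x right, y up, looking along -z (the intrinsics and any distortion apply to the point x, -y, -z); pixel columns grow to the right and rows downward; lengths in mm; the calibration is good to about 2 mm. A picture is of the moment at which its call begins. There is no depth.
- job_done(): hands the job in, once; it reports no verdict.
The state is a dict: "clock": time; "joints": joint angles; "joint_vel": joint speeds; "joint_efforts": joint torques, N m; "position": TCP position; "ee_rot": TCP orientation; "contact_force": force on the tool from outside, world axes, zero at the start; "wrist_torque": the same for the moment, N m; "gripper_width": finger opening in mm.
Only numpy, scipy, OpenCV 4.12 (cv2) and the standard library are available. Lean on these libraries where they do the work, as an engineer would, in place of code of your own. Each camera call takes 0.05 s, during which the arm holds its last target. There are 200 camera calls.

## Working session

There is one attempt and no reset: what is moved stays moved. The work goes in short steps, Python scripts to look and compute and a tool call to move; the robot and the scene stay as the last step left them, time stands still between calls to the robot, and variables do not carry over. Pictures are saved under pics/ and viewed, about 8 in all and at most 12, crops included, and the job is handed in when it is done.

Besides the shell and the picture viewer there is one more tool, called after ">>>" in YAML: its name, and indented under it one key for each argument. servo_tool: Moves the arm, as the interface text tells. Its arguments: {"type":"object","properties":{"rows":{"type":"array","items":{"type":"array","items":{"type":"number"}}}},"required":["rows"]}

```bash
mkdir -p pics; cat > h.py <<'E'
from bench import *
import numpy as np, cv2
from scipy.spatial.transform import Rotation as R
def snap(n,f):
    d=get_image(n); cv2.imwrite(f'pics/{f}.png',d['image'][...,::-1]); np.savez(f'pics/{f}.npz',m=d['mtx'],e=d['extrinsics'],i=d['image']); return d
def load(f):
    z=np.load(f'pics/{f}.npz'); return dict(mtx=z['m'],extrinsics=z['e'],image=z['i'])
def ray(d,u,v,z):
    "world point at height z on the ray through pixel u,v"
    k=np.linalg.inv(d['mtx'])@[u,v,1]; E=d['extrinsics']
    r=E[:3,:3]@[k[0],-k[1],-k[2]]; o=E[:3,3]
    return o+r*(z-o[2])/r[2]
def proj(d,p):
    E=d['extrinsics']; c=E[:3,:3].T@(np.array(p,float)-E[:3,3]); q=d['mtx']@[c[0],-c[1],-c[2]]; return q[:2]/q[2]
E
python3 - <<'E'
from h import *
np.set_printoptions(precision=4,suppress=True)
print(read_state())
for n in('top','scene'):
    d=snap(n,n+'0'); print(d.keys(),d['mtx'],d['extrinsics'])
E
```

```text
{'clock': 0.0, 'joints': array([ 1.4976,  0.3856,  0.0066, -0.0005, -1.194 , -0.2586]), 'joint_vel': array([-0.0003,  0.0011,  0.0002, -0.0023,  0.0002, -0.0015]), 'joint_efforts': array([  0.0006, -39.2291,  18.8399,   4.186 ,  -0.0047,   0.    ]), 'position': array([203.3984, 590.3827, 241.1943]), 'ee_rot': array([ 0.9863, -0.1652, -0.0001,  0.0011]), 'contact_force': array([-0.3833, -0.6873,  0.4426]), 'wrist_torque': array([ 0.0387,  0.0025, -0.0296]), 'gripper_width': 85.57250828198528}
dict_keys(['image', 'mtx', 'extrinsics']) [[510.1657   0.     321.7579]
 [  0.     510.1657 234.7916]
 [  0.       0.       1.    ]] [[   0.0133    0.9766   -0.2148  266.1135]
 [  -0.9999    0.0125   -0.0051  -37.535 ]
 [  -0.0023    0.2148    0.9766 1400.8147]
 [   0.        0.        0.        1.    ]]
dict_keys(['image', 'mtx', 'extrinsics']) [[463.0346   0.     317.4635]
 [  0.     463.0346 248.0712]
 [  0.       0.       1.    ]] [[   0.5677    0.4775   -0.6705  -90.9283]
 [  -0.8231    0.3392   -0.4554 -439.4901]
 [   0.01      0.8105    0.5857  643.99  ]
 [   0.        0.        0.        1.    ]]
```

View pics/top0.png

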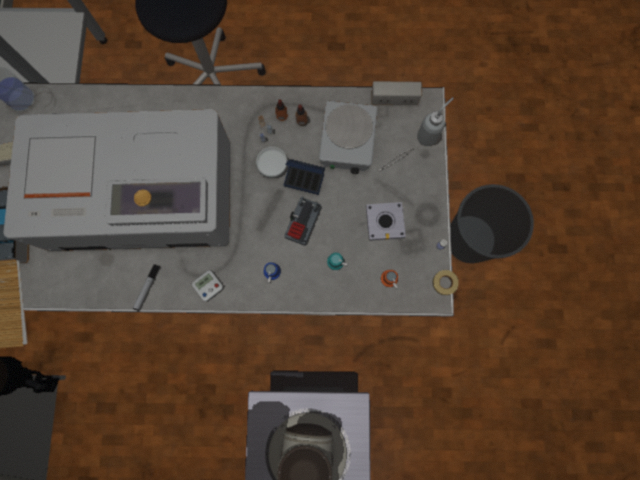

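View pics/scene0.png

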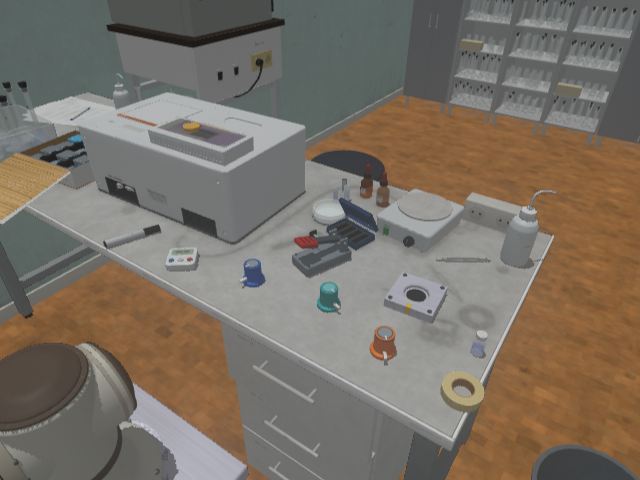

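```bash
python3 - <<'E'
from h import *
np.set_printoptions(precision=1,suppress=True)
d=load('top0');s=load('scene0')
for n,u,v,z in(('blue',272,269,46),('nest',385.5,221,20),('pad',296,230,76),('orange',390,278,46),('turq',336,260,46),('timer',208,285,20),('tape',446,282,18),('vial',443,244,50)):
    p=ray(d,u,v,z); print(n,p,proj(s,p))
a=d['image'][180:300,250:410,::-1]; b=s['image'][215:365,230:460,::-1]
A=cv2.resize(a,(800,600),interpolation=cv2.INTER_CUBIC)
B=cv2.resize(b,(800,522),interpolation=cv2.INTER_CUBIC)
cv2.imwrite('pics/a.png',A);cv2.imwrite('pics/b.png',B)
E
```

```text
blue [468.5 101.7  46. ] [253.7 264.2]
nest [ 611.4 -207.4   20. ] [416.5 293.1]
pad [569.7  38.2  76. ] [306.3 240.1]
orange [ 448.3 -214.1   46. ] [382.6 333.7]
turq [495.1 -69.6  46. ] [328.8 288.4]
timer [426.3 276.6  20. ] [182.8 255.1]
tape [ 443.2 -369.7   18. ] [464.1 388. ]
vial [ 541.9 -358.    50. ] [481.2 334.8]
```

View pics/a.png

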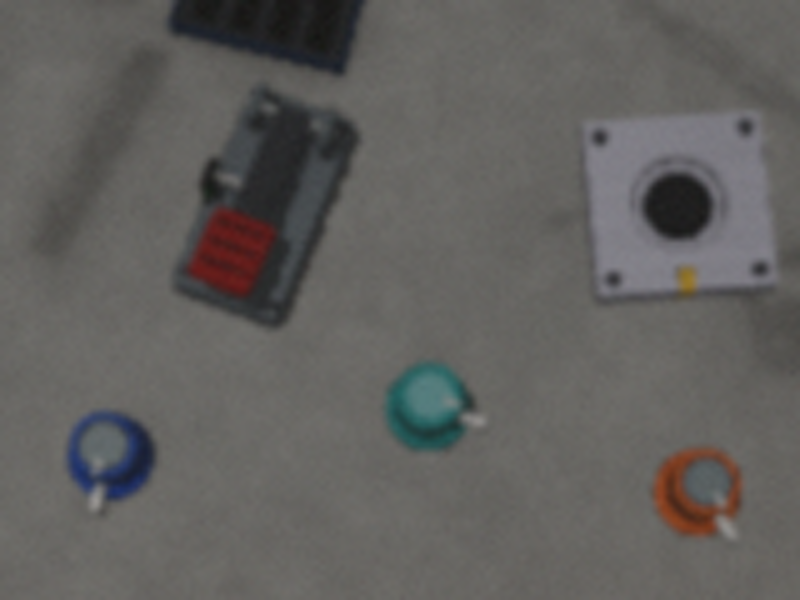

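View pics/b.png

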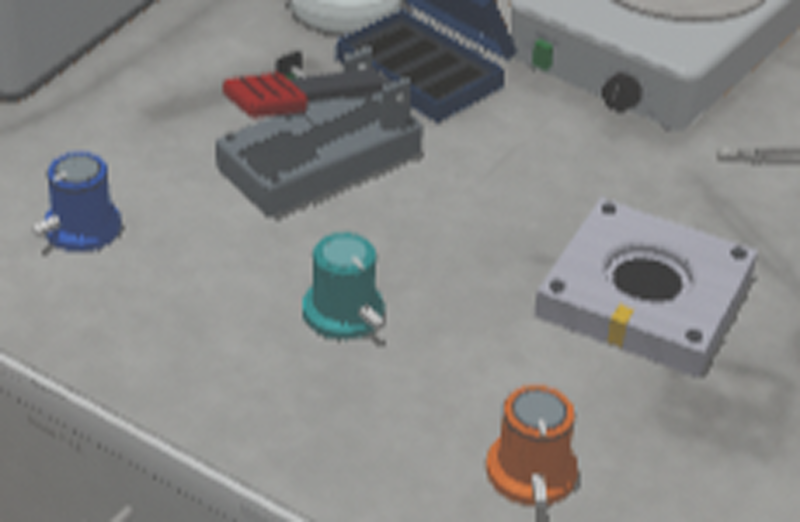

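```bash
python3 - <<'E'
from h import *
np.set_printoptions(precision=1,suppress=True)
d=load('top0')
f=lambda u,v,z: ray(d,250+(u+.5)/5-.5,180+(v+.5)/5-.5,z)
cap=f(103,445,46);fl=f(110.5,455,7);tip=f(95,508,15)
print('blue',cap,fl,tip,'yaw',np.degrees(np.arctan2(*(fl-tip)[1::-1])), np.linalg.norm((fl-tip)[:2]))
n=f(678,205,20);m=f(687,280,20);print('nest',n,m)
C=[f(*c,20) for c in((585,122),(762,112),(777,287),(597,299))]
print(np.mean(C,0),[ (np.degrees(np.arctan2(*(C[i]-C[j])[1::-1])),np.linalg.norm(C[i]-C[j])) for i,j in((0,3),(1,2),(0,1),(3,2))])
P=f(233,252,76);B=[f(*c,26) for c in((178,287),(278,327),(357,135),(262,88))]
print('pad',P,'box',np.mean(B,0),[(np.degrees(np.arctan2(*(B[i]-B[j])[1::-1])),np.linalg.norm(B[i]-B[j])) for i,j in((3,0),(2,1),(0,1),(3,2))])
s=read_state();r=R.from_quat(s['ee_rot']);print(r.as_matrix())
E
```

```text
blue [469.5 106.5  46. ] [469.8 106.4   7. ] [439.4 113.   15. ] yaw -12.290082592451048 31.134169586925857
nest [ 612.5 -206.6   20. ] [ 569.8 -211.    20. ]
[ 612.9 -207.8   20. ] [(np.float64(3.4226281638848395), np.float64(101.68979735833912)), (np.float64(3.5529176573634276), np.float64(100.72692680176692)), (np.float64(94.07820463862559), np.float64(99.72984642237995)), (np.float64(94.62864909286064), np.float64(99.97451576306214))]
pad [569.7  37.7  76. ] box [606.2  21.2  26. ] [(np.float64(-20.909215772092125), np.float64(122.86165191988898)), (np.float64(-20.87710852451041), np.float64(117.61316075368681)), (np.float64(68.6153128796254), np.float64(59.709425209916866)), (np.float64(63.589655848857525), np.float64(59.91742256371542))]
[[ 0.9 -0.3 -0. ]
 [-0.3 -0.9 -0. ]
 [ 0.   0.  -1. ]]
```

>>> servo_tool:
  rows:
    - [1, 3.4, 3.1, 0, 0, 0, 0]
    - [1, 3.4, 3.1, 0, 0, 0, 0]
    - [1, 3.4, 3.1, 0, 0, 0, 0]
    - [1, 3.4, 3.1, 0, 0, 0, 0]
    - [1, 3.4, 3.1, 0, 0, 0, 0]
    - [1, 3.4, 3.1, 0, 0, 0, 0]
    - [1, 3.4, 3.1, 0, 0, 0, 0]
    - [1, 3.4, 3.1, 0, 0, 0, 0]
    - [1, 3.4, 3.1, 0, 0, 0, 0]
    - [1, 3.4, 3.1, 0, 0, 0, 0]
    - [1, 3.4, 3.1, 0, 0, 0, 0]
    - [1, 3.4, 3.1, 0, 0, 0, 0]

```text
clock: 1.3
position: [468.5, 104.4, 242.2]
ee_rot: [0.986, -0.165, -0.0, -0.0]
contact_force: [1.3, 0.6, -0.1]
gripper_width: 85.7
```

>>> servo_tool:
  rows:
    - [1, 0, 0, 3, 0, 0, -6.7]
    - [1, 0, 0, 3, 0, 0, 0]
    - [1, 0, 0, 0, 0, 0, 0]
    - [1, 0, 0, 0, 0, 0, 0]
    - [1, 0, 0, 0, 0, 0, 0]

```text
clock: 1.8
position: [469.0, 107.0, 183.8]
ee_rot: [0.994, -0.107, 0.001, -0.001]
contact_force: [0.8, 0.6, -0.1]
gripper_width: 85.1
```

```bash
python3 - <<'E'
from h import *
np.set_printoptions(precision=3,suppress=True)
s=read_state();print(s['position'],s['joints'],s['clock']);print(R.from_quat(s['ee_rot']).as_matrix())
d=snap('wrist','w1');print(d['mtx'],d['extrinsics']);print(proj(d,[469.6,106.4,46]))
E
```

```text
[469.037 107.039 183.833] [ 0.563  0.194 -0.424  0.001 -0.95   0.793] 1.8
[[ 0.977 -0.212  0.003]
 [-0.212 -0.977  0.001]
 [ 0.002 -0.001 -1.   ]]
[[382.173   0.    318.308]
 [  0.    382.173 240.833]
 [  0.      0.      1.   ]] [[ -0.212   0.933   0.29  542.584]
 [ -0.977  -0.202  -0.065  91.436]
 [ -0.002  -0.298   0.955 315.205]
 [  0.      0.      0.      1.   ]]
[320.189 228.522]
```

View pics/w1.png

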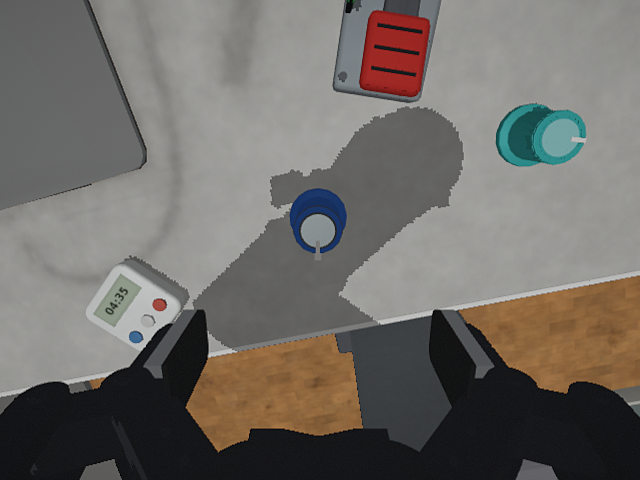

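```bash
python3 - <<'E'
from h import *
np.set_printoptions(precision=1,suppress=True)
d=load('w1')
c=ray(d,318,230,46);t=ray(d,318,259,15);f=ray(d,318.5,217,5)
print(c,f,t,np.degrees(np.arctan2(*(c-t)[1::-1])),np.linalg.norm((c-t)[:2]))
print('pad',ray(d,396,54,76)); a=ray(d,392,94,76);b=ray(d,400.5,12.5,76);print(np.degrees(np.arctan2(*(b-a)[1::-1])),np.linalg.norm(b-a))
E
```

```text
[468.8 108.2  46. ] [468.5 108.    5. ] [435.8 115.5  15. ] -12.399245711379406 33.855487967236684
pad [569.2  40.9  76. ]
-15.339852635568384 42.18070676928106
```

>>> servo_tool:
  rows:
    - [1, 0, -0.08, 4, 0, 0, 0]
    - [1, 0, 0, 4, 0, 0, 0]
    - [1, 0, 0, 4, 0, 0, 0]
    - [1, 0, 0, 2.5, 0, 0, 0]
    - [1, 0, 0, 1.5, 0, 0, 0]
    - [1, 0, 0, 0, 0, 0, 0]
    - [1, 0, 0, 0, 0, 0, 0]

```text
clock: 2.55
position: [469.3, 107.9, 23.3]
ee_rot: [0.994, -0.107, 0.001, -0.001]
contact_force: [-0.8, 0.5, 0.6]
gripper_width: 85.2
```

>>> servo_tool:
  rows:
    - [0.3, 0, 0, 0, 0, 0, 0]
    - [0, 0, 0, 0, 0, 0, 0]
    - [0, 0, 0, 0, 0, 0, 0]
    - [0, 0, 0, 0, 0, 0, 0]
    - [0, 0, 0, 0, 0, 0, 0]
    - [0, 0, 0, 0, 0, 0, 0]
    - [0, 0, 0, 0, 0, 0, 0]
    - [0, 0, 0, 0, 0, 0, 0]

```text
clock: 3.35
position: [468.8, 107.4, 23.3]
ee_rot: [0.994, -0.107, 0.001, -0.0]
contact_force: [-0.3, 0.6, 5.6]
gripper_width: 33.8
```

>>> servo_tool:
  rows:
    - [0, 0, 0, -1, 0, 0, 0]
    - [0, 0, 0, -3, 0, 0, 0]
    - [0, 0, 0, -3, 0, 0, 0]
    - [0, 0, 0, -3, 0, 0, 0]
    - [0, 2.59, 3.46, 0, 0, 0, 0]
    - [0, 2.59, 3.46, 0, 0, 0, 0]
    - [0, 2.59, 3.46, 0, 0, 0, 0]
    - [0, 2.59, 3.46, 0, 0, 0, 0]
    - [0, 2.59, 3.46, 0, 0, 0, 0]
    - [0, 2.59, 3.46, 0, 0, 0, 0]
    - [0, 2.59, 3.46, 0, 0, 0, 0]
    - [0, 2.59, 3.46, 0, 0, 0, 0]

```text
clock: 4.55
position: [611.7, -209.3, 122.5]
ee_rot: [0.994, -0.107, -0.0, -0.0]
contact_force: [0.7, 0.3, -0.5]
gripper_width: 33.8
```

>>> servo_tool:
  rows:
    - [0, 0, 0, 0, 0, 0, -8.1]
    - [0, 0, 0, 0, 0, 0, -8.1]
    - [0, 0, 0, 0, 0, 0, 0]
    - [0, 0, 0, 0, 0, 0, 0]
    - [0, 0, 0, 0, 0, 0, 0]

```text
clock: 5.05
position: [611.6, -207.2, 122.5]
ee_rot: [0.999, 0.033, -0.0, -0.0]
contact_force: [0.2, 0.7, -1.6]
gripper_width: 34.1
```

```bash
python3 - <<'E'
from h import *
np.set_printoptions(precision=3,suppress=True)
s=read_state();print(s['position'],s['joints'],s['clock']);print(R.from_quat(s['ee_rot']).as_matrix())
d=snap('wrist','w2');print(proj(d,[612.5,-207,20]))
E
```

```text
[ 611.557 -207.179  122.528] [-0.077  0.519 -0.092 -0.    -0.96   1.714] 5.05
[[ 0.998  0.066 -0.   ]
 [ 0.066 -0.998  0.   ]
 [-0.    -0.    -1.   ]]
[319.558 242.738]
```

View pics/w2.png

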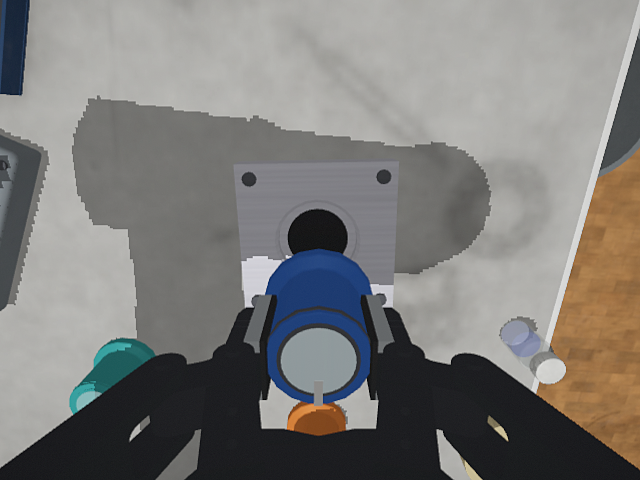

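```bash
python3 - <<'E'
from h import *
np.set_printoptions(precision=1,suppress=True)
d=load('w2')
g=cv2.cvtColor(d['image'],cv2.COLOR_RGB2GRAY)
A=ray(d,235,164,20);B=ray(d,398,161.5,20);v=A-B;print(A,B,np.degrees(np.arctan2(v[1],v[0]))-90,np.linalg.norm(v))
x=np.array([v[1],-v[0]])/np.linalg.norm(v); print('ctr from edge',(A+B)[:2]/2-50*x)
for ang in(3.,3.5,4,5):pass
# rim: project circle r=25.5(+chamfer) at candidate and compare
for u,v_ in((279,237),(357,237),(318,200)):print('rim',ray(d,u,v_,20))
h=ray(d,318,209,12);print('hole top/left/right',h,ray(d,288,240,12),ray(d,348,240,12))
print('cap',ray(d,318.5,361.5,145.2),'line end',ray(d,319,404,145.2))
for e in (165,230,235,240): print(e,g[e,225:255],g[e,385:405])
E
python3 - <<'E'
import cv2
i=cv2.imread('pics/w2.png')[150:410,220:420];cv2.imwrite('pics/c.png',cv2.resize(i,None,fx=3,fy=2.3*1,interpolation=cv2.INTER_CUBIC) if 0 else cv2.resize(i,(462,600),interpolation=cv2.INTER_CUBIC))
E
```

```text
[ 658.8 -152.8   20. ] [ 666.8 -250.6   20. ] 4.677977085451204 98.18556418832655
ctr from edge [ 613.  -205.8]
rim [ 614.6 -180.9   20. ]
rim [ 617.9 -230.6   20. ]
rim [ 640.2 -204.2   20. ]
hole top/left/right [ 632.7 -204.6   12. ] [ 610.5 -186.2   12. ] [ 613.1 -225.9   12. ]
cap [ 611.3 -206.4  145.2] line end [ 594.4 -207.7  145.2]
165 [115 116 116 116 116 116 116 117 126 135 134 133 134 134 135 135 134 135
 134 133 135 133 133 132 132 133 133 132 132 132] [132 132 132 132 132 133 133 132 133 132 132 132 133 131 114 115 115 115
 115 115]
230 [105 108 105 105 105 105 107 108 107 108 109 108 106 109 132 129 129 129
 130 129 129 128 129 128 129 129 129 130 129 130] [126 125 125 126 125 126 125 125 126 126 124 114 112 113 114 111 112 111
 112 113]
235 [100  99 101 102 102 104 106 107 107 108 107 108 107 109 119 127 127 126
 126 126 127 126 126 126 127 126 126 127 127 126] [125 126 125 123 125 124 126 125 125 126 124 111 114 113 113 114 113 113
 114 113]
240 [106 107 107 108 108 108 110 109 110 111 111 111 112 113 115 129 127 126
 126 127 126 127 126 126 127 127 126 125 127 127] [128 128 128 128 128 128 128 129 129 130 123 111 112 112 111 112 112 112
 112 112]
```

View pics/c.png

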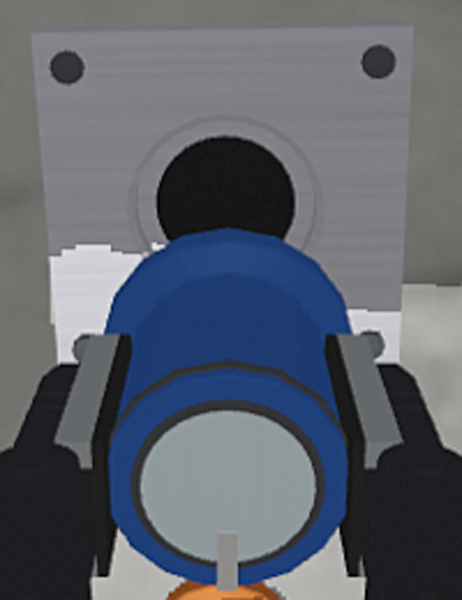

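>>> servo_tool:
  rows:
    - [0, 0.14, -0.03, 2, 0, 0, -0.6]
    - [0, 0, 0, 2.5, 0, 0, 0]
    - [0, 0, 0, 2, 0, 0, 0]
    - [0, 0, 0, 0.9, 0, 0, 0]
    - [0, 0, 0, 0, 0, 0, 0]
    - [0, 0, 0, 0, 0, 0, 0]
    - [0, 0, 0, 0, 0, 0, 0]

```text
clock: 5.8
position: [614.1, -207.2, 49.8]
ee_rot: [0.999, 0.039, 0.001, 0.0]
contact_force: [-0.8, 0.3, -0.8]
gripper_width: 33.7
```

>>> servo_tool:
  rows:
    - [0, 0, 0, 0.2, 0, 0, 0]
    - [0, 0, 0, 0.2, 0, 0, 0]
    - [0, 0, 0, 0.2, 0, 0, 0]
    - [0, 0, 0, 0, 0, 0, 0]
    - [0, 0, 0, 0, 0, 0, 0]

```text
clock: 6.3
position: [613.0, -207.2, 42.2]
ee_rot: [0.999, 0.039, -0.0, 0.0]
contact_force: [-0.3, -0.1, -1.9]
gripper_width: 34.1
```

>>> servo_tool:
  rows:
    - [0, 0, -0.04, 0.2, 0, 0, 0]
    - [0, 0, 0, 0.2, 0, 0, 0]
    - [0, 0, 0, 0.1, 0, 0, 0]
    - [0, 0, 0, 0.1, 0, 0, 0]
    - [0, 0, 0, 0, 0, 0, 0]
    - [0, 0, 0, 0, 0, 0, 0]
    - [0, 0, 0, 0, 0, 0, 0]

```text
clock: 7.0
position: [613.1, -206.8, 36.4]
ee_rot: [0.999, 0.039, 0.0, 0.0]
contact_force: [-0.1, 0.1, -1.6]
gripper_width: 34.1
```

Bottom about 1 mm above the floor, with no contact. I'll go the last bit and feel for it.

>>> servo_tool:
  rows:
    - [0, 0, 0, 0.07, 0, 0, 0]
    - [0, 0, 0, 0.05, 0, 0, 0]
    - [0, 0, 0, 0, 0, 0, 0]
    - [0, 0, 0, 0, 0, 0, 0]

```text
clock: 7.4
position: [613.1, -206.8, 35.4]
ee_rot: [0.999, 0.039, 0.0, 0.0]
contact_force: [-0.4, 0.6, 0.9]
gripper_width: 34.2
```

>>> servo_tool:
  rows:
    - [0.3, 0, 0, 0.02, 0, 0, 0]
    - [0.5, 0, 0, 0, 0, 0, 0]
    - [0.7, 0, 0, 0, 0, 0, 0]
    - [1, 0, 0, 0, 0, 0, 0]
    - [1, 0, 0, 0, 0, 0, 0]
    - [1, 0, 0, 0, 0, 0, 0]
    - [1, 0, 0, 0, 0, 0, 0]

```text
clock: 8.1
position: [613.1, -206.7, 34.9]
ee_rot: [0.999, 0.039, -0.0, -0.0]
contact_force: [0.6, -0.2, -1.0]
gripper_width: 85.2
```

>>> servo_tool:
  rows:
    - [1, 0, 0, -1, 0, 0, 0]
    - [1, 0, 0, -3, 0, 0, 0]
    - [1, 0, 0, -4, 0, 0, 0]
    - [1, 0, 0, -4, 0, 0, 0]
    - [1, 0, 0, -3, 0, 0, 0]
    - [1, 0, 0, 0, 0, 0, 0]
    - [1, 0, 0, 0, 0, 0, 0]
    - [1, 0, 0, 0, 0, 0, 0]

```text
clock: 8.9
position: [612.2, -206.6, 183.9]
ee_rot: [0.999, 0.039, -0.001, -0.0]
contact_force: [0.2, -0.3, -0.7]
gripper_width: 85.4
```

```bash
python3 - <<'E'
from h import *
np.set_printoptions(precision=3,suppress=True)
s=read_state();print(s['position'],s['gripper_width'],s['clock'])
d=snap('wrist','w3')
i=d['image'][:,:,::-1][60:400,180:460];cv2.imwrite('pics/d.png',cv2.resize(i,(494,600),interpolation=cv2.INTER_CUBIC))
print(proj(d,[613,-206.3,58]),proj(d,[613,-206.3,20]))
E
```

```text
[ 612.218 -206.559  183.926] 85.38510383470567 8.9
[319.555 232.462] [319.476 219.038]
```

View pics/d.png

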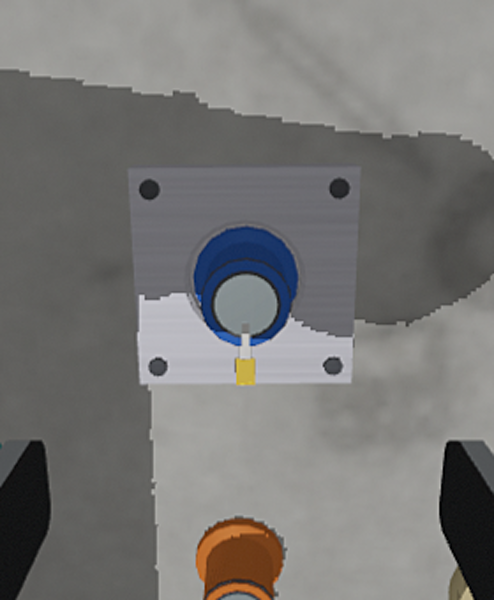

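>>> servo_tool:
  rows:
    - [0.5, -0.39, -4.15, 0, 0, 0, 0]
    - [0, -0.39, -4.15, 0, 0, 0, 0]
    - [0, -0.39, -4.15, 0, 0, 0, 0]
    - [0, -0.39, -4.15, 0, 0, 0, 0]
    - [0, -0.39, -4.15, 0, 0, 0, 0]
    - [0, -0.39, -4.15, 0, 0, 0, 0]
    - [0, 0, 0, 0, 0, 0, 8.1]
    - [0, 0, 0, 0, 0, 0, 8.1]
    - [0, 0, 0, 0, 0, 0, 8.1]
    - [0, 0, 0, 2, 0, 0, 0]
    - [0, 0, 0, 0, 0, 0, 0]
    - [0, 0, 0, 0, 0, 0, 0]

```text
clock: 10.15
position: [569.8, 39.4, 163.9]
ee_rot: [0.985, -0.172, -0.001, 0.001]
contact_force: [0.7, -0.3, 0.4]
gripper_width: 0.3
```

```bash
python3 - <<'E'
from h import *
np.set_printoptions(precision=3,suppress=True)
s=read_state();print(s['position'],s['gripper_width'],s['clock'],s['contact_force'],R.from_quat(s['ee_rot']).as_matrix()[:,0])
d=snap('wrist','w4'); print(proj(d,[569.4,39.7,76]))
E
```

```text
[569.785  39.389 163.939] 0.34126741464070043 10.15 [ 0.7   -0.312  0.434] [ 0.941 -0.339 -0.002]
[318.503 251.563]
```

View pics/w4.png

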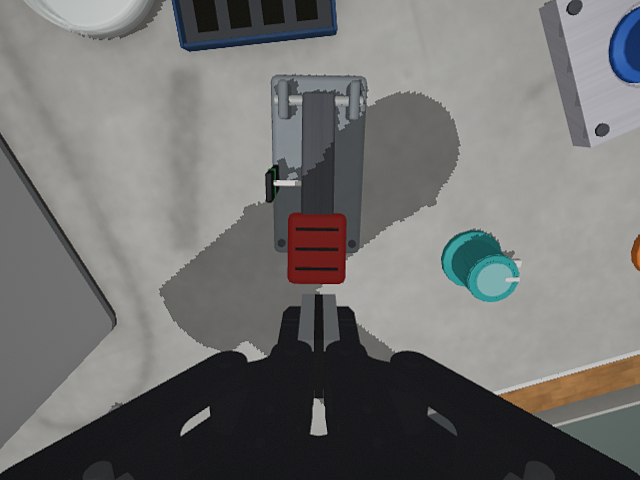

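>>> servo_tool:
  rows:
    - [0, 0, 0, 3, 0, 0, 0]
    - [0, 0, 0, 3, 0, 0, 0]
    - [0, 0, 0, 0.9, 0, 0, 0]
    - [0, 0, 0, 0, 0, 0, 0]
    - [0, 0, 0, 0, 0, 0, 0]
    - [0, 0, 0, 0, 0, 0, 0]

```text
clock: 10.8
position: [571.5, 40.0, 97.7]
ee_rot: [0.985, -0.172, 0.002, -0.001]
contact_force: [0.9, -0.3, -0.1]
gripper_width: -0.0
```

>>> servo_tool:
  rows:
    - [0, 0, 0, 0.2, 0, 0, 0]
    - [0, 0, 0, 0.2, 0, 0, 0]
    - [0, 0, 0, 0.1, 0, 0, 0]
    - [0, 0, 0, 0, 0, 0, 0]
    - [0, 0, 0, 0, 0, 0, 0]

```text
clock: 11.3
position: [570.2, 39.6, 90.9]
ee_rot: [0.985, -0.172, -0.0, 0.0]
contact_force: [-0.5, -0.8, 1.2]
gripper_width: 0.0
```

>>> servo_tool:
  rows:
    - [0, 0, 0, 0.2, 0, 0, 0]
    - [0, 0, 0, 0.1, 0, 0, 0]
    - [0, 0, 0, 0, 0, 0, 0]
    - [0, 0, 0, 0, 0, 0, 0]

```text
clock: 11.7
position: [570.3, 39.8, 88.2]
ee_rot: [0.985, -0.172, 0.0, -0.0]
contact_force: [-0.7, 1.7, 4.5]
gripper_width: -0.2
```

>>> servo_tool:
  rows:
    - [0, 0, 0, 0.2, 0, 0, 0]
    - [0, 0, 0, 0.2, 0, 0, 0]
    - [0, 0, 0, 0.1, 0, 0, 0]
    - [0, 0, 0, 0, 0, 0, 0]
    - [0, 0, 0, 0, 0, 0, 0]

```text
clock: 12.2
position: [570.1, 39.7, 83.0]
ee_rot: [0.985, -0.172, -0.0, 0.0]
contact_force: [-3.1, 2.2, 4.8]
gripper_width: -0.1
```

>>> servo_tool:
  rows:
    - [0, 0, 0, 0.2, 0, 0, 0]
    - [0, 0, 0, 0.2, 0, 0, 0]
    - [0, 0, 0, 0.1, 0, 0, 0]
    - [0, 0, 0, 0, 0, 0, 0]
    - [0, 0, 0, 0, 0, 0, 0]

```text
clock: 12.7
position: [570.0, 39.7, 78.1]
ee_rot: [0.985, -0.172, -0.0, 0.0]
contact_force: [-3.7, 2.1, 6.7]
gripper_width: 0.0
```

>>> servo_tool:
  rows:
    - [0, 0, 0, 0.1, 0, 0, 0]
    - [0, 0, 0, 0.1, 0, 0, 0]
    - [0, 0, 0, 0, 0, 0, 0]
    - [0, 0, 0, 0, 0, 0, 0]
    - [0, 0, 0, 0, 0, 0, 0]

```text
clock: 13.2
position: [569.7, 39.7, 76.2]
ee_rot: [0.985, -0.172, -0.0, 0.0]
contact_force: [-4.1, 2.3, 7.7]
gripper_width: -0.2
```

```bash
python3 - <<'E'
from h import *
np.set_printoptions(precision=2,suppress=True)
d=snap('wrist','w5');e=snap('scene','s5')
F=[]
for k in range(3): s=read_state();F.append(s['contact_force'])
print(s['position'],s['clock'],F)
a=cv2.resize(d['image'][130:260,220:380],(480,390),interpolation=cv2.INTER_CUBIC)
b=cv2.resize(e['image'][215:275,270:370],(300,180),interpolation=cv2.INTER_CUBIC)
o=np.zeros((390,780,3),np.uint8);o[:,:480]=a;o[:180,480:]=b
b=cv2.resize(e['image'][260:330,380:460],(240,210),interpolation=cv2.INTER_CUBIC);o[180:,480:720]=b
cv2.imwrite('pics/f.png',o[...,::-1])
E
```

```text
[569.76  39.73  76.18] 13.3 [array([-4.34,  2.38,  7.71]), array([-4.34,  2.38,  7.71]), array([-4.34,  2.38,  7.71])]
```

View pics/f.png

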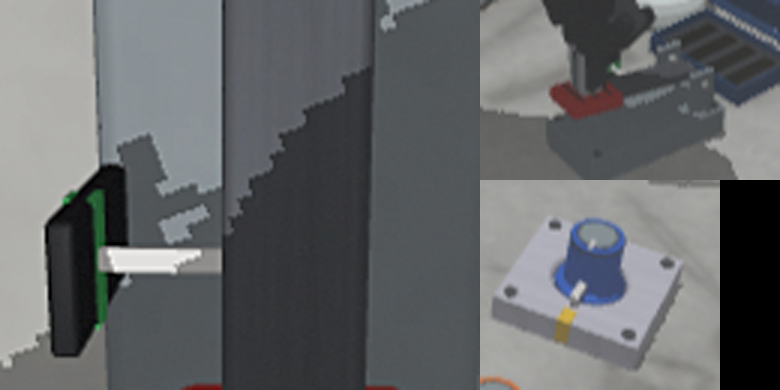

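>>> servo_tool:
  rows:
    - [0, 0, 0, 0, 0, 0, 0]
    - [0, 0, 0, 0, 0, 0, 0]
    - [0, 0, 0, 0, 0, 0, 0]
    - [0, 0, 0, 0, 0, 0, 0]
    - [0, 0, 0, 0, 0, 0, 0]
    - [0, 0, 0, 0, 0, 0, 0]
    - [0, 0, 0, 0, 0, 0, 0]
    - [0, 0, 0, 0, 0, 0, 0]

```text
clock: 14.1
position: [569.8, 39.7, 76.2]
ee_rot: [0.985, -0.172, -0.0, 0.0]
contact_force: [-3.5, 3.4, 6.7]
gripper_width: 0.3
```

```bash
python3 -c "
from h import *
s=read_state();print(s['position'],s['contact_force'],s['clock']);print(job_done())"
```

```text
[569.76861386  39.74851011  76.19902137] [-3.49274041  3.42713494  6.72557853] 14.1
the job is handed in; nothing more can be done
None
```

The blue cell is seated in the recess and released, with its pointer at the yellow mark. The robot is holding the lever pressed in its middle position. I handed the job in at 14.1 s, and no verdict was reported.

- **Cell:** After I let go, the wrist picture showed the cell's top within about 1 pixel of where a seated cell should be. The pointer lined up with the yellow mark. The last scene picture, taken with the lever pressed, showed the cell still upright in place.
- **Lever:** The shut fingertips pressed the pad about 13 mm past first contact. The needle looked to be in the middle of the green band. The upward force was 7.7 N, then 6.7 N at hand-in, with 4–5 N sideways as well. That fits roughly 0.12 to 0.15 rad; I had no direct reading of the lever angle.
- **Bystanders:** I felt no unexpected contact along the way. I did not measure the orange cell, timer, tape or vial again at the end.
- **Disagreement:** The top and wrist cameras differed by 1 to 3 mm in y and by about 1 degree on the block's turn. I used values in between, within the tolerances.

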